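# Jack up the stirrer and hold it

## Task

The front of the magnetic stirrer has to be raised so that a shim can go under its feet. First close the small jack's release valve (turn the bar on its top a quarter turn clockwise to its stop, in line with the jack), then set the jack flat on the bench with its saddle centred under the lift pad of the stirrer's front lug, and only then press the pump handle all the way down, so that the jack alone lifts the stirrer. Finish while still holding the handle down, and leave the bottle, timer and tape roll alone.

Things in the scene. Friction and masses are not known exactly. Their poses are not given: they have to be found in the camera images.
- jack: loose lever jack, 0.75 kg. Origin under its dark base plate (x -120 to +90, y +-40, 8 mm thick), z up; +x toward the saddle, -x toward the pump handle. Carry it by the aluminium block: 40 mm long in x, 36 mm wide in y, centred at x = +10 mm, z = 8 to 60 mm, both y sides free. Behind it a clevis 32 mm wide, x -46 to -24 mm, up to z = 58 mm
- saddle_top (a point): centre of the top face of the jack's saddle, a steel disc 32 mm across, at x = +65 mm, y = 0, z = 50 mm in the jack's frame when the handle is up; it rises straight up 22 mm in the handle's full stroke
- valve_bar (a point): middle of the release valve's bar, on its vertical axis, at x = +10 mm, y = 0, z = 78 mm in the jack's frame. The bar is 50 mm long, 9 mm wide and 12 mm high (z = 72 to 84 mm) and stands 12 mm over the block. Its frame's y axis runs along the bar
- release_valve (a joint): angle of the release valve's bar in rad: 0 = open (bar across the jack, along its y), 1.57 = closed (bar in line with the jack, along its x), a stop at each end; closing is clockwise seen from above. Stiff: 0.04 N m, stays where it is left. Starts open
- pump_handle (a joint): angle of the pump handle in rad: 0 = up (as it starts: it slopes 32 degrees up toward the jack's -x end), 0.55 = fully down (level, at a stop). The hinge runs along the jack's y at x = -35 mm, z = 50 mm. A spring and the load push it back up when it is let go; about 5 N at its pad hold it down under load
- handle_pad (a point): centre of the top face of the rubber pad, 36 x 36 x 12 mm, at the end of the pump handle, 83 mm from the hinge; when up it is at x = -103 mm, z = 98 mm in the jack's frame, when down at x = -118 mm, z = 56 mm. Press it from above
- lift_pad (a point): centre of the underside of the lift point: a round steel pad 28 mm across under the steel lug in the middle of the white stirrer's front, with a round boss on top; 58 mm above the bench. x points into the stirrer, z up. The lug is 44 mm wide and reaches 22 mm in front of this point; the front face is 44 mm behind it (knobs 11 mm proud, 55 mm to each side); nothing stands under the lug
- stirrer: white magnetic stirrer, 1 kg, 150 x 170 mm, top 67 mm above the bench; tips up about its two rear feet, 180 mm behind the lift pad. Origin on the bench under the lift pad, axes as the lift pad's
- bottle: bystander: loose small glass bottle with a blue screw cap, 56 mm across, 110 mm high; origin under its centre
- timer: bystander: loose bench timer, 66 x 62 x 22 mm; origin under its centre
- tape: bystander: loose roll of tape lying flat, 100 mm across, 25 mm high; origin under its centre
Not all that is in view belongs to the job. There is more than one size of the jack; the one meant has the size given above.

How it is judged (in metres and radians):
On the way, in this order (a step that is already met when the one before it is completed fails the run):
1. the release valve is closed (value of joint release_valve above 1.4 rad), for 0.2 s.
2. the jack stands flat on the bench with its saddle under the lift pad, handle still up (horizontal distance between saddle_top and lift_pad below 0.012 m and height (world z) of jack below 0.006 m and angle between jack's own z axis and vertical below 0.05 rad and value of joint pump_handle below 0.2 rad), for 0.2 s.
3. the handle is pressed down and the lift point is raised (value of joint pump_handle above 0.45 rad and height (world z) of lift_pad above 0.066 m), for 0.2 s.
At the end, for the whole second after the job is handed in: Valve closed (over 1.4 rad); jack flat (0.05 rad), on the bench, at rest, saddle within 14 mm of the lift pad's centre; robot holds the handle down (over 0.45 rad, over 1 N); jack carries the stirrer (over 1 N), lift pad over 66 mm up; robot not touching the stirrer (all of step 3 and value of joint release_valve above 1.4 rad and horizontal distance between saddle_top and lift_pad below 0.014 m and height (world z) of jack below 0.006 m and angle between jack's own z axis and vertical below 0.05 rad and contact force between jack and stirrer above 1 N and contact force between any of the fingers, the arm and jack above 1 N and contact force between each of the fingers, the arm and stirrer below 0.5 N and linear speed of jack below 0.02 m/s); the arm keeps its last pose, push and grip.
It fails at once if the handle is pumped while the valve is open or the saddle is not under the lift pad (value of joint pump_handle above 0.3 rad and (value of joint release_valve below 1.3 rad or horizontal distance between saddle_top and lift_pad above 0.02 m)).
It fails at once if the robot lifts the stirrer itself (contact force between any of the fingers, the arm and stirrer above 2 N and height (world z) of lift_pad above 0.064 m).
It fails at once if the jack is tipped over (angle between jack's own z axis and vertical above 0.6 rad).
It fails at once if the bottle, the timer or the tape roll is disturbed (distance of any of bottle, timer, tape from where it was at the start of the episode above 0.03 m).
It also fails if it takes over 67 s, if anything falls off the work surface, if the arm or the gripper's body presses on something with over 40 N, if the wrist force passes 120 N, or if a joint passes its speed limit or range.

## Robot

A 7-joint arm with a two-finger parallel gripper is mounted at the origin on the work surface; the furniture and walls round the work are solid. World frame = base frame: x ahead of the robot, y to its left, z up, the work surface at z = 0. Lengths are in mm, angles in degrees, forces in N, time in s.
With the tool pointing down it reaches from about 425 to 925 mm from the base axis. Payload 6.8 kg.
Tool frame: the origin (TCP) lies between the finger pads; the fingertips stand 17 mm ahead of it and the grasp point (between the pads) lies 2 mm behind it; z points along the fingers, y is the line along which they close (so a half turn about z gives the same grasp; the last joint's range is limited). The gripper opens to 85 mm and grips with 20 to 120 N. Pads are 22 mm wide; open, the fingers measure 114 mm over their backs; the gripper's body (76 mm by 85 mm) begins 54 mm behind the grasp point. The pads swing forward as they close: fully open they stand 13 mm farther back than shut.
Start: joints at [66.515, 27.33, 1.283, 89.118, -0.659, 63.558, -4.761], TCP at [200.645, -644.506, 248.308] pointing down, gripper open.
Joint ranges: [-169.35, 169.35], [-19.33, 120.38], [-80.79, 83.38], [13.8, 139.57], [-78.32, 258.32], [9.67, 109.79], [-169.56, 169.56]. Speed limits (degrees/s): [136.94, 136.94, 180, 180, 180, 180, 180].

## Interface

Orientations are given as a 3x3 rotation matrix whose columns are the frame's x, y, z axes.
In Python, from cell import get_obs, capture, job_done gives the robot as it stands.
- The arm moves only by the shell command python3 -m inch 'ROWS' [FORCE]. ROWS is a JSON object of lists of equal length, an entry for each row: "translation": the shift along the world's x, y, z in cm, a list of three; "delta_rot": the turn, a rotation vector about the world's x, y, z in rad, a list of three; "claw": the opening in per cent of the stroke, from 0 (shut) to 100 (fully open). In form: {"translation": [[x, y, z], ...], "delta_rot": [[wx, wy, wz], ...], "claw": [claw, ...]}. A call has 1 to 5 rows; each row is the pose to reach, as a shift and turn from the pose commanded when the call began; what a row does not reach only later rows make up. A row lasts 1/12 s, in which the tool goes at most 41.7 mm and 7.16 degrees, less where a joint would pass 70% of its speed; a pose out of reach is approached as far as the arm can. A call with a gripper value outside its range is refused whole. The fingers move at their own pace and stop on an object; FORCE is the grip in N (left out, the last holds). Time passes only in rows, so rows that repeat a pose let the fingers close. It gives the time, the measured TCP pose, the force, the opening and the grip force at its end, in the units of the state.
- get_obs(): the state, without advancing time (a new reading comes with each control period).
- capture(name): name is "scene" or "top" or "wrist"; returns a dict with "color" (384x512x3 uint8, red, green, blue), "depth" (384x512 float32, mm along the optical axis (not along the pixel's ray), 0 where there is no reading), "fx", "fy", "cx", "cy" (pixels), "dist" ([k1, k2, p1, p2, k3] as OpenCV has them; the pictures are not rectified), "xyz" and "rotation" of the camera in the world. Camera axes: x right, y down, z forward; pixel columns grow to the right and rows downward; lengths in mm; the calibration is good to about 2 mm. A picture is of the moment at which its call begins.
- job_done(): hands the job in; it is judged then, once.
The state is a dict: "t": time; "q": joint angles; "dq": joint speeds; "effort": joint torques, N m; "ee_pos": TCP position; "tcp_rot": TCP orientation; "ft_force": force on the tool from outside, world axes, zero at the start; "wrist_torque": the same for the moment, N m; "finger_gap": finger opening in mm; "finger_force": force on a finger pad.
Only numpy, scipy, OpenCV 4.12 (cv2) and the standard library are available. Lean on these libraries where they do the work, as an engineer would, in place of code of your own. Each camera call takes 0.05 s, during which the arm holds its last target. There are 200 camera calls.

## Working session

There is one attempt and no reset: what is moved stays moved. The work goes in short steps, Python scripts to look and compute and a shell command to move; the robot and the scene stay as the last step left them, time stands still between calls to the robot, and variables do not carry over. Pictures are saved under pics/ and viewed, at most 10 in all, crops included, and the job is handed in when it is done.

```bash
mkdir -p pics; ls; cat > h.py <<'E'
import numpy as np, cv2
from cell import get_obs, capture, job_done
def snap(n,f):
    c=capture(n); cv2.imwrite('pics/'+f,cv2.cvtColor(c['color'],cv2.COLOR_RGB2BGR)); np.savez('pics/'+f[:-4]+'.npz',**c); return c
def load(f): return dict(np.load('pics/'+f+'.npz'))
def ray(c,u,v):
    K=np.array([[c['fx'],0,c['cx']],[0,c['fy'],c['cy']],[0,0,1]],float)
    p=cv2.undistortPoints(np.array([[[u,v]]],float),K,np.array(c['dist'],float))[0,0]
    return np.array([p[0],p[1],1.])
def P(c,u,v,z=None):
    r=ray(c,u,v); R=np.array(c['rotation']).reshape(3,3); o=np.array(c['xyz'])
    if z is None:
        d=c['depth'][int(round(v)),int(round(u))]; return o+R@(r*d)
    w=R@r; return o+w*(z-o[2])/w[2]
def cloud(c):
    h,w=c['depth'].shape; u,v=np.meshgrid(np.arange(w),np.arange(h))
    K=np.array([[c['fx'],0,c['cx']],[0,c['fy'],c['cy']],[0,0,1]],float)
    p=cv2.undistortPoints(np.stack([u,v],-1).reshape(-1,1,2).astype(float),K,np.array(c['dist'],float)).reshape(h,w,2)
    d=c['depth'][...,None]; X=np.concatenate([p*d,d],-1)
    return X@np.array(c['rotation']).reshape(3,3).T+np.array(c['xyz'])
E
python3 - <<'E'
from h import *
a=snap('scene','s0.png');b=snap('top','t0.png')
for c in(a,b): print(c['xyz'],np.round(c['rotation'],3).tolist(),c['fx'])
o=get_obs(); print(o['t'],o['ee_pos'],np.round(o['tcp_rot'],3).tolist(),o['finger_gap'])
i=cv2.imread('pics/t0.png'); cv2.imwrite('pics/t0b.png',cv2.resize(i,(800,600),interpolation=cv2.INTER_CUBIC))
E
```

```text
pics
[-466.50060381  380.36809901  747.38994548] [[-0.542, -0.442, 0.715], [-0.84, 0.293, -0.456], [-0.008, -0.848, -0.531]] 390.7142750130398
[ 276.3223528  -166.10791835 1522.12783752] [[0.005, -0.997, 0.077], [-1.0, -0.006, -0.015], [0.015, -0.077, -0.997]] 475.6629138521793
0.1 [ 200.46019136 -644.03305868  247.4376027 ] [[0.955, 0.297, -0.001], [0.297, -0.955, 0.001], [-0.0, -0.002, -1.0]] 85.79246036544056
```

View pics/t0b.png

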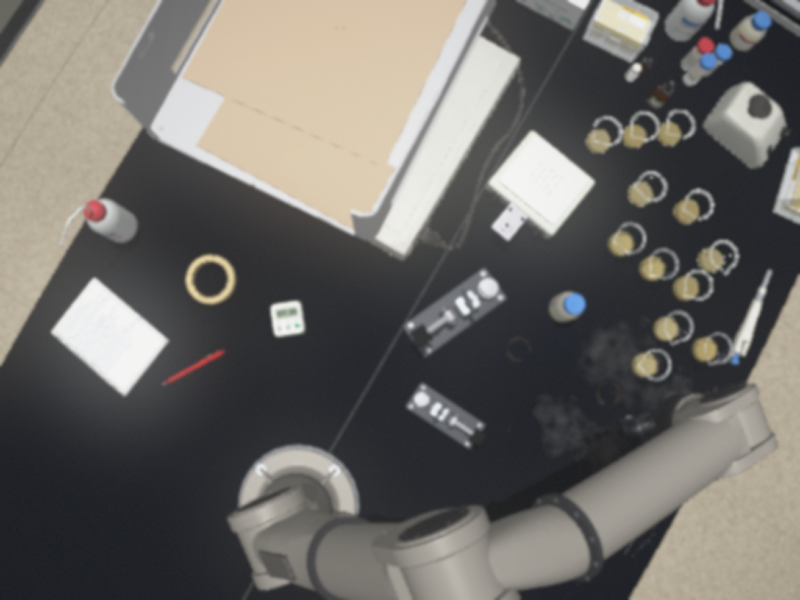

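View pics/s0.png

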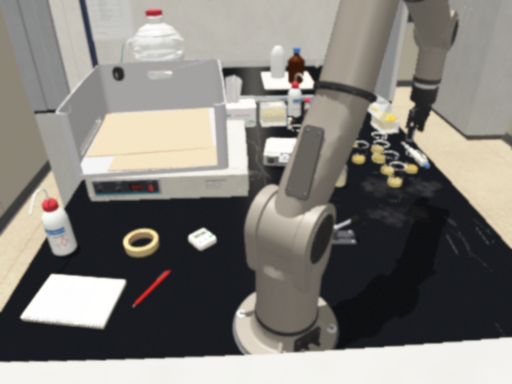

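The top view (at 800x600) shows the robot base at (300,490), jack A at (455,310), a second jack B at (445,415), and the stirrer at (542,182) with its lug at (508,222). The bottle is at (568,306), the timer at (288,318) and the tape at (210,278). The arm hides the jacks in the scene view. I'll enlarge the jacks next.

```bash
python3 - <<'E'
from h import *
i=cv2.imread('pics/t0.png')[80:300,245:395]
cv2.imwrite('pics/t0c.png',cv2.resize(i,None,fx=2.7*1,fy=2.7,interpolation=cv2.INTER_CUBIC)) 
i=cv2.imread('pics/t0.png')[75:225,240:400]
cv2.imwrite('pics/t0c.png',cv2.resize(i,(800,750))[:600] if 0 else cv2.resize(cv2.imread('pics/t0.png')[105:235,250:390],None,fx=4.5,fy=4.5,interpolation=cv2.INTER_CUBIC))
E
```

```text
(no output)
```

View pics/t0c.png

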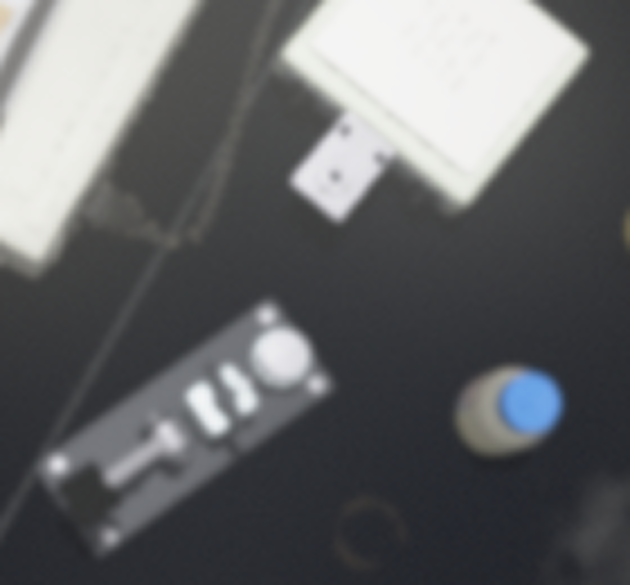

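The crop (4.5x, offset 250,105) shows jack A with its saddle at (281,355), black handle pad at (88,495) and base screws at (57,465), (267,315), (318,383) and (110,537). The lug is at (290-395,110-220), with its front corners at (290,180) and (340,222). Next I'll convert these to metric and compare them with the given sizes.

```bash
python3 - <<'E'
from h import *
c=load('t0'); g=lambda u,v,z:np.round(P(c,250+(u+.5)/4.5-.5,105+(v+.5)/4.5-.5,z),1)
for n,u,v,z in [('saddle',281,355,50),('pad',88,495,98),('s1',57,465,9),('s2',267,315,9),('s3',318,383,9),('s4',110,537,9),('c_sadL',270,298,8),('c_sadR',333,385,8),('c_padL',38,470,8),('c_padR',100,557,8),('lugL',290,180,66),('lugR',340,222,66),('lugboss',336,176,66),('stirL',283,50,67),('stirR',458,210,60),('stirFarR',590,50,67),('bottle cap',531,402,110)]: print(n,g(u,v,z))
X=cloud(c)
for n,u,v in [('saddle',281,355),('pad',88,495),('plate',150,440),('lug',330,190),('stir',440,60),('bar',238,390),('block',208,408)]:
  uu=int(round(250+u/4.5)); vv=int(round(105+v/4.5)); print(n,np.round(X[vv,uu],1), np.round(X[vv-2:vv+3,uu-2:uu+3,2]).astype(int).tolist())
# B
for u,v in [(424,383),(408,404),(487,432),(470,447)]: print('B',np.round(P(c,u*.64,v*.64,8),1))
E
```

```text
saddle [ 443.4 -381.6   50. ]
pad [ 343.2 -244.7   98. ]
s1 [ 368.5 -227.5    9. ]
s2 [ 476.8 -377.7    9. ]
s3 [ 428.2 -414.1    9. ]
s4 [ 317.7 -265.2    9. ]
c_sadL [ 489.2 -380.1    8. ]
c_sadR [ 426.9 -425.1    8. ]
c_padL [ 364.9 -214.1    8. ]
c_padR [ 303.5 -258.2    8. ]
lugL [ 563.9 -386.6   66. ]
lugR [ 534.8 -421.2   66. ]
lugboss [ 567.1 -418.8   66. ]
stirL [ 656.1 -382.6   67. ]
stirR [ 545.5 -506.    60. ]
stirFarR [ 660.8 -602.3   67. ]
bottle cap [ 406.3 -542.3  110. ]
saddle [ 442.6 -382.4   43.2] [[51, 55, 50, 51, 48], [45, 52, 48, 50, 51], [48, 56, 43, 53, 49], [45, 45, 52, 51, 51], [49, 53, 51, 45, 52]]
pad [ 341.9 -247.1   99.6] [[108, 108, 95, 99, 100], [102, 103, 98, 103, 99], [107, 106, 100, 102, 101], [105, 104, 100, 106, 99], [104, 106, 102, 100, 100]]
plate [ 380.9 -289.3   62.3] [[9, 16, 12, 61, 60], [8, 11, 6, 61, 66], [11, 62, 62, 62, 62], [68, 72, 69, 69, 68], [71, 72, 72, 65, 61]]
lug [ 555.  -413.2   74.4] [[71, 77, 72, 75, 72], [74, 73, 76, 72, 76], [67, 73, 74, 74, 62], [70, 76, 66, 70, 73], [66, 69, 67, 69, 74]]
stir [ 649.1 -494.2   73.8] [[70, 64, 67, 70, 72], [67, 67, 67, 65, 69], [77, 65, 74, 71, 68], [69, 73, 73, 74, 67], [70, 72, 1522, 66, 64]]
bar [ 416.1 -352.4   54.4] [[87, 60, 66, 61, 13], [83, 60, 61, 61, 5], [86, 87, 54, 58, 59], [79, 63, 59, 63, 59], [88, 54, 58, 62, 60]]
block [ 402.8 -329.6   61.8] [[64, 58, 63, 65, 85], [60, 61, 60, 61, 64], [56, 56, 62, 55, 59], [56, 59, 63, 56, 60], [52, 62, 61, 60, 65]]
B [ 250.4 -256.9    8. ]
B [ 207.7 -224.5    8. ]
B [ 150.8 -385.8    8. ]
B [ 120.4 -351.     8. ]
```

Jack A measures 207x77 mm with saddle to pad at 169.7 mm (168 nominal), so it is the one meant; B is only about 172x50. Jack A's origin is near (405.5,-331) at yaw -53.8°. The lift pad is near (566,-418.5) and the stirrer's yaw is about -40°. The lug is 45 mm wide (44 nominal). I'll move above the jack and align the tool.

```bash
python3 -m inch '{"translation":[[4,6,0],[8,12,0],[12,17,0],[15,22,0],[17,25,0]],"delta_rot":[[0,0,0.07],[0,0,0.14],[0,0,0.2],[0,0,0.27],[0,0,0.33]],"claw":[50,50,50,50,50]}' 30
python3 -m inch '{"translation":[[2,2.5,0],[4,5.5,0],[4,5.5,0],[4,5.5,0],[4,5.5,0]],"delta_rot":[[0,0,0],[0,0,0],[0,0,0],[0,0,0],[0,0,0]],"claw":[50,50,50,50,50]}'
python3 - <<'E'
from h import *
o=get_obs(); print(o['t'],o['ee_pos'],np.round(o['tcp_rot'],3).tolist(),np.round(o['q'],1),o['finger_gap'])
c=snap('wrist','w1.png'); print(c['xyz'],np.round(c['rotation'],3).tolist())
i=cv2.imread('pics/w1.png'); cv2.imwrite('pics/w1b.png',cv2.resize(i,(800,600),interpolation=cv2.INTER_CUBIC))
E
```

```text
t: 0.52
ee_pos: [318.7, -470.5, 248.0]
tcp_rot: [[0.805, 0.593, -0.0], [0.593, -0.805, 0.0], [-0.0, -0.001, -1.0]]
ft_force: [-0.3, 0.2, 0.8]
finger_gap: 42.7
finger_force: 0.0
t: 0.93
ee_pos: [357.7, -417.7, 248.1]
tcp_rot: [[0.807, 0.591, -0.001], [0.591, -0.807, -0.0], [-0.001, -0.0, -1.0]]
ft_force: [-0.2, 0.4, 0.3]
finger_gap: 42.7
finger_force: 0.0
0.9333 [ 357.66673087 -417.71470718  248.1107995 ] [[0.807, 0.591, -0.001], [0.591, -0.807, -0.0], [-0.001, -0.0, -1.0]] [ 50.   16.   -8.5 105.9   2.8  58.3 -13.5] 42.65237609506726
[ 410.37611252 -380.14520846  374.27802322] [[0.59, -0.78, -0.209], [-0.807, -0.57, -0.152], [-0.0, 0.258, -0.966]]
```

View pics/w1b.png

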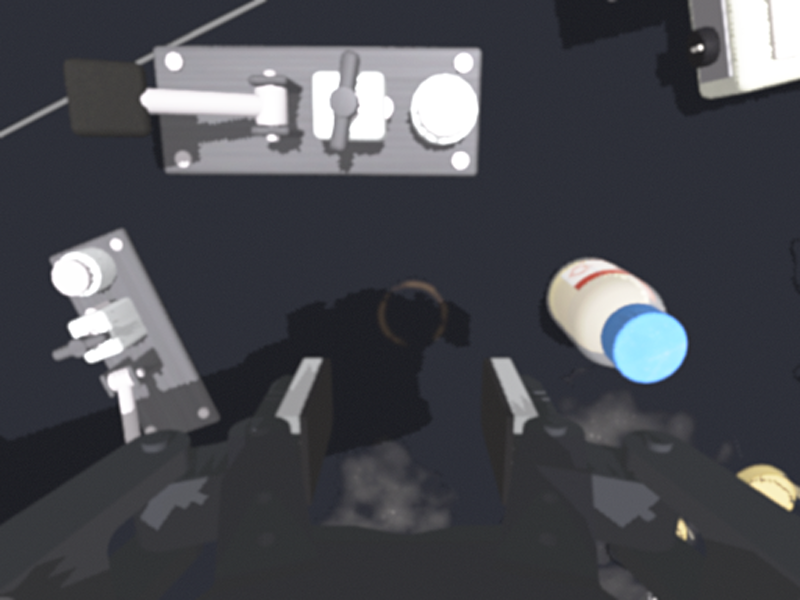

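The wrist view (at 800x600) shows jack A with its saddle at (445,109), valve hub at (344,101), bar ends at (350,55) and (339,147), and plate corners at (155,47), (480,48), (478,176) and (166,174). The bottle is at the right, and the stirrer's knob is at (703,48).

```bash
python3 - <<'E'
from h import *
c=load('w1'); g=lambda u,v,z:P(c,(u+.5)*.64-.5,(v+.5)*.64-.5,z)
q={}
for n,u,v,z in [('saddle',445,109,50),('hub',344,101,84),('barL',350,57,84),('barR',339,146,84),('c1',155,47,8),('c2',480,48,8),('c3',478,176,8),('c4',166,174,8),('s2',464,62,9),('s3',460,160,9),('s1',174,61,9),('s4',182,159,9),('padc',106,97,98),('bottle',645,344,110),]:
  q[n]=g(u,v,z); print(n,np.round(q[n],1))
x=(q['c2']+q['c3']-q['c1']-q['c4'])[:2]/2; print(np.linalg.norm(x),np.degrees(np.arctan2(x[1],x[0]))); 
x=(q['s2']+q['s3']-q['s1']-q['s4'])[:2]; xh=x/np.linalg.norm(x); print(np.degrees(np.arctan2(x[1],x[0])))
print('org', q['saddle'][:2]-65*xh, q['hub'][:2]-10*xh,(q['c1']+q['c2']+q['c3']+q['c4'])[:2]/4+15*xh,(q['s1']+q['s2']+q['s3']+q['s4'])[:2]/4+15*xh, q['padc'][:2]+103*xh)
E
```

```text
saddle [ 442.6 -384.    50. ]
hub [ 411.8 -339.5   84. ]
barL [ 430.9 -329.9   84. ]
barR [ 391.9 -350.    84. ]
c1 [ 368.6 -212.8    8. ]
c2 [ 489.2 -380.1    8. ]
c3 [ 425.9 -428.     8. ]
c4 [ 303.8 -258.3    8. ]
s2 [ 476.5 -377.     9. ]
s3 [ 426.9 -411.9    9. ]
s1 [ 368.6 -227.4    9. ]
s4 [ 318.9 -262.5    9. ]
padc [ 344.8 -245.5   98. ]
bottle [ 405.7 -538.8  110. ]
207.64463631107108 -54.2480921363301
-54.17784629417632
org [ 404.5489048  -331.29182479] [ 405.95443122 -331.35278908] [ 405.65229961 -331.97109935] [ 406.50312931 -331.84298577] [ 405.11431218 -329.04780607]
```

Jack origin is at (405.5,-331.5), yaw -54.2°, with the hub at (411.5,-339.5). The estimates agree to about 2 mm. The bar already sits about 8° clockwise of square. Now I'll move over the bar.

```bash
python3 -m inch '{"translation":[[2,3,0],[4,6,-2],[5.4,7.8,-5],[5.4,7.8,-9],[5.4,7.8,-13]],"delta_rot":[[0,0,-0.07],[0,0,-0.15],[0,0,-0.15],[0,0,-0.15],[0,0,-0.15]],"claw":[50,50,50,50,50]}' 30
python3 -m inch '{"translation":[[0,0,0],[0,0,0],[0,0,0]],"delta_rot":[[0,0,0],[0,0,0],[0,0,0]],"claw":[50,50,50]}'
```

```text
t: 1.4
ee_pos: [413.2, -339.8, 117.8]
tcp_rot: [[0.886, 0.464, 0.003], [0.464, -0.886, -0.002], [0.002, 0.003, -1.0]]
ft_force: [0.4, -1.5, -0.2]
finger_gap: 42.4
finger_force: 0.0
t: 1.65
ee_pos: [412.4, -341.3, 119.9]
tcp_rot: [[0.887, 0.461, 0.001], [0.461, -0.887, -0.001], [0.001, 0.002, -1.0]]
ft_force: [-0.2, 0.1, 0.9]
finger_gap: 42.4
finger_force: 0.0
```

```bash
python3 -m inch '{"translation":[[-0.1,0.2,-1.5],[-0.1,0.2,-3.7],[-0.1,0.2,-3.7],[-0.1,0.2,-3.7],[-0.1,0.2,-3.7]],"delta_rot":[[0,0,0],[0,0,0],[0,0,0],[0,0,0],[0,0,0]],"claw":[50,50,50,40,20]}' 30
python3 -m inch '{"translation":[[0,0,0],[0,0,0],[0,0,0],[0,0,0],[0,0,0]],"delta_rot":[[0,0,0],[0,0,0],[0,0,0],[0,0,0],[0,0,0]],"claw":[0,0,0,0,0]}'
python3 - <<'E'
from h import *
c=snap('wrist','w2.png'); i=cv2.imread('pics/w2.png'); cv2.imwrite('pics/w2b.png',cv2.resize(i,(800,600),interpolation=cv2.INTER_CUBIC))
E
```

```text
t: 2.07
ee_pos: [412.1, -338.8, 83.6]
tcp_rot: [[0.887, 0.463, 0.003], [0.463, -0.887, -0.002], [0.001, 0.003, -1.0]]
ft_force: [-0.7, 0.0, 1.1]
finger_gap: 23.1
finger_force: 0.0
t: 2.48
ee_pos: [412.0, -338.3, 83.5]
tcp_rot: [[0.886, 0.463, 0.002], [0.463, -0.886, -0.002], [0.001, 0.003, -1.0]]
ft_force: [-1.1, 1.5, 6.7]
finger_gap: 14.6
finger_force: 29.1
```

View pics/w2b.png

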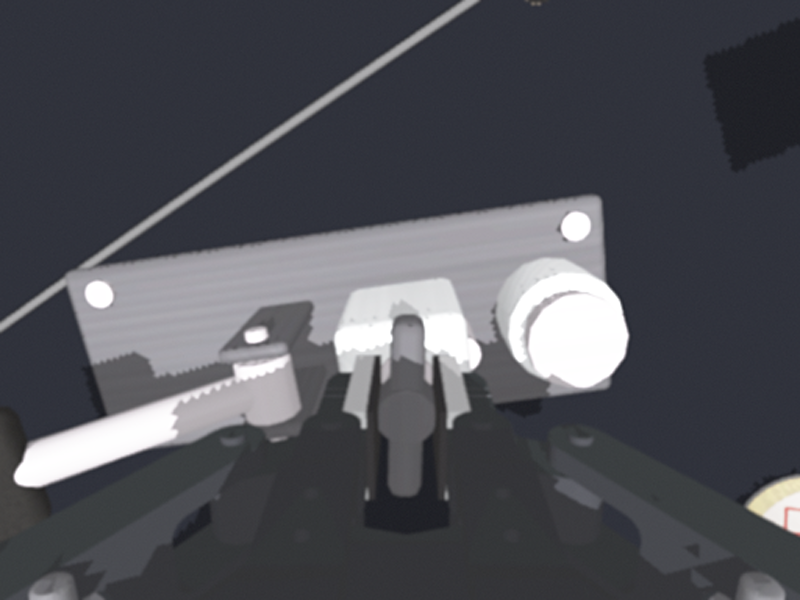

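The pads hold the round hub in the middle of the bar (gap 14.6 mm, hub at (405,415)). The bar points away from the camera between the fingers. With 30 N, friction should be enough to turn it, and I can turn further if it slips. I'll turn it clockwise.

```bash

python3 -m inch '{"translation":[[0,0,0],[0,0,0],[0,0,0],[0,0,0],[0,0,0]],"delta_rot":[[0,0,-0.1],[0,0,-0.2],[0,0,-0.3],[0,0,-0.4],[0,0,-0.5]],"claw":[0,0,0,0,0]}' 40 | grep -E 'ee|ft|gap|force'
python3 -m inch '{"translation":[[0,0,0],[0,0,0],[0,0,0],[0,0,0],[0,0,0]],"delta_rot":[[0,0,-0.1],[0,0,-0.2],[0,0,-0.3],[0,0,-0.4],[0,0,-0.5]],"claw":[0,0,0,0,0]}'| grep -E 'ee|ft|gap|force'
python3 -m inch '{"translation":[[0,0,0],[0,0,0],[0,0,0],[0,0,0],[0,0,0]],"delta_rot":[[0,0,-0.1],[0,0,-0.2],[0,0,-0.3],[0,0,-0.4],[0,0,-0.48]],"claw":[0,0,0,0,0]}'
python3 -m inch '{"translation":[[0,0,0],[0,0,0]],"delta_rot":[[0,0,0],[0,0,0]],"claw":[0,0]}' | grep -A1 tcp
python3 - <<'E'
from h import *
o=get_obs(); print(o['wrist_torque'],np.round(o['q'],1))
c=snap('wrist','w3.png'); i=cv2.imread('pics/w3.png'); cv2.imwrite('pics/w3b.png',cv2.resize(i,(800,600),interpolation=cv2.INTER_CUBIC))
E
```

```text
ee_pos: [412.1, -338.6, 83.6]
ft_force: [-1.5, 0.2, 6.2]
finger_gap: 14.1
finger_force: 38.9
ee_pos: [412.0, -338.9, 83.6]
ft_force: [-2.0, -0.6, 5.8]
finger_gap: 13.8
finger_force: 38.9
t: 3.78
ee_pos: [411.8, -339.1, 83.6]
tcp_rot: [[0.538, -0.843, 0.003], [-0.843, -0.538, -0.002], [0.003, -0.001, -1.0]]
ft_force: [-3.7, -3.2, 6.8]
finger_gap: 13.9
finger_force: 38.9
tcp_rot: [[0.542, -0.84, 0.003], [-0.84, -0.542, -0.003], [0.005, -0.001, -1.0]]
ft_force: [-2.8, -2.2, 7.8]
[-0.59595639  0.47568539 -0.06323381] [  22.5   27.3   12.9  116.9   -9.8   36.6 -105.3]
```

View pics/w3b.png

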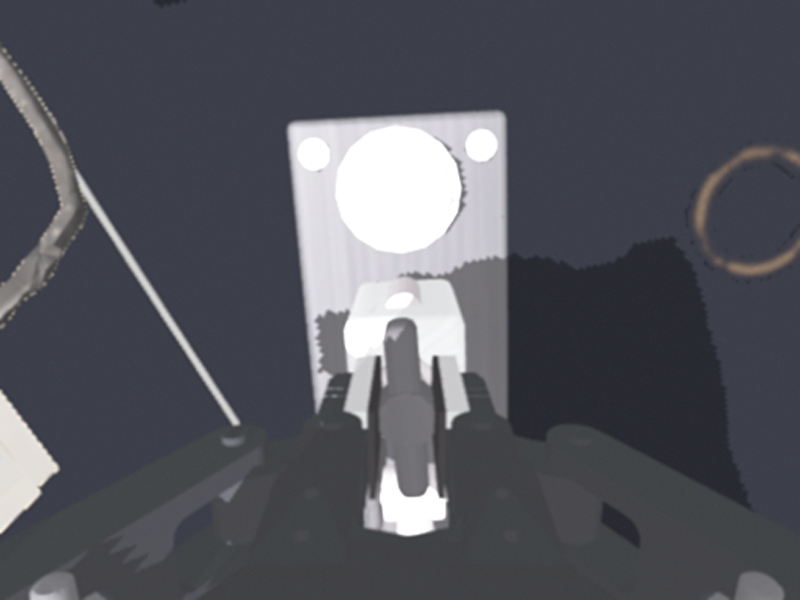

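The bar now lies in line with the jack between the fingers, running from (400,325) to (412,490). The saddle is at (399,188), and the plate edges run at x=290-315 and x=507. I'll compare the bar and plate angles.

```bash
python3 - <<'E'
from h import *
c=load('w3'); g=lambda u,v,z:P(c,(u+.5)*.64-.5,(v+.5)*.64-.5,z)
an=lambda a,b:np.degrees(np.arctan2(*(b-a)[1::-1]))
print('bar',an(g(412,490,84),g(400,325,84)), g(406,418,84))
print('plate',an(g(508,415,8),g(505,125,8)),an(g(312,390,8),g(291,130,8)), an(g(292,127,8),g(503,114,8))+90)
s=g(399,188,50); b=g(405,418,84);print('saddle',s,an(b,s),np.linalg.norm((s-b)[:2]))
E
```

```text
bar -53.40468435687334 [ 411.62696387 -339.23660567   84.        ]
plate -53.91472461813271 -55.44020511071864 -53.83540360477002
saddle [ 443.96229899 -385.47529797   50.        ] -55.29686041899376 56.4144243479717
```

The bar is at -53.4° against the jack's -54.5°, so the valve is closed to within about 1°, and the fingers slipped against the stop. Next I'll open, descend over the block and grip it.

```bash

python3 -m inch '{"translation":[[0,0,0],[0,0,0],[0,0,0],[0,0,0],[0,0,0]],"delta_rot":[[0,0,0],[0,0,0],[0,0,0],[0,0,0.045],[0,0,0.045]],"claw":[85,85,85,85,85]}' | grep -E 'ee|ft|gap|force'
python3 -m inch '{"translation":[[0,0,-0.5],[0,0,-1.5],[0,0,-2.8],[0,0,-4.1],[0,0,-4.1]],"delta_rot":[[0,0,0],[0,0,0],[0,0,0],[0,0,0],[0,0,0]],"claw":[85,85,85,85,85]}'| grep -E 'ee|ft|gap|force'
python3 -m inch '{"translation":[[0,0,0],[0,0,0],[0,0,0],[0,0,0],[0,0,0]],"delta_rot":[[0,0,0],[0,0,0],[0,0,0],[0,0,0],[0,0,0]],"claw":[30,10,10,10,10]}' 70
python3 -m inch '{"translation":[[0,0,0],[0,0,0],[0,0,0],[0,0,0],[0,0,0]],"delta_rot":[[0,0,0],[0,0,0],[0,0,0],[0,0,0],[0,0,0]],"claw":[10,10,10,10,10]}' 70
```

```text
ee_pos: [411.2, -337.1, 81.3]
ft_force: [-0.3, -0.4, 0.0]
finger_gap: 72.1
finger_force: 0.0
ee_pos: [409.6, -336.1, 37.5]
ft_force: [0.1, 0.2, -0.4]
finger_gap: 72.5
finger_force: 0.0
t: 5.25
ee_pos: [411.3, -338.0, 41.0]
tcp_rot: [[0.579, -0.815, 0.001], [-0.815, -0.579, -0.001], [0.001, -0.0, -1.0]]
ft_force: [-0.3, -0.5, 3.4]
finger_gap: 35.4
finger_force: 71.7
t: 5.67
ee_pos: [411.3, -338.0, 41.0]
tcp_rot: [[0.579, -0.815, 0.001], [-0.815, -0.579, -0.001], [0.001, -0.0, -1.0]]
ft_force: [-0.6, -0.4, 6.1]
finger_gap: 35.6
finger_force: 71.9
```

The block is gripped (35.6 mm gap, 36 nominal). I'll lift 20 mm, turn to the stirrer's yaw and stop short of the lug to look.

```bash

python3 -m inch '{"translation":[[0,0,0.7],[0,0,1.4],[0,0,2],[1.2,0.2,2],[2.4,0.4,2]],"delta_rot":[[0,0,0],[0,0,0],[0,0,0],[0,0,0.06],[0,0,0.12]],"claw":[10,10,10,10,10]}' | grep -E 'ee|ft|gap|force'
python3 -m inch '{"translation":[[1.2,0.2,0],[2.6,0.3,0],[2.6,0.3,0],[2.6,0.3,0],[2.6,0.3,0]],"delta_rot":[[0,0,0.06],[0,0,0.135],[0,0,0.135],[0,0,0.135],[0,0,0.135]],"claw":[10,10,10,10,10]}'
python3 - <<'E'
from h import *
c=snap('wrist','w4.png'); i=cv2.imread('pics/w4.png'); cv2.imwrite('pics/w4b.png',cv2.resize(i,(800,600),interpolation=cv2.INTER_CUBIC))
E
```

```text
ee_pos: [434.6, -333.5, 60.8]
ft_force: [1.0, -0.3, -7.2]
finger_gap: 35.0
finger_force: 71.2
t: 6.5
ee_pos: [460.1, -330.3, 60.1]
tcp_rot: [[0.765, -0.644, -0.001], [-0.644, -0.765, 0.0], [-0.001, 0.001, -1.0]]
ft_force: [-0.5, 0.5, -7.5]
finger_gap: 35.5
finger_force: 71.2
```

View pics/w4b.png

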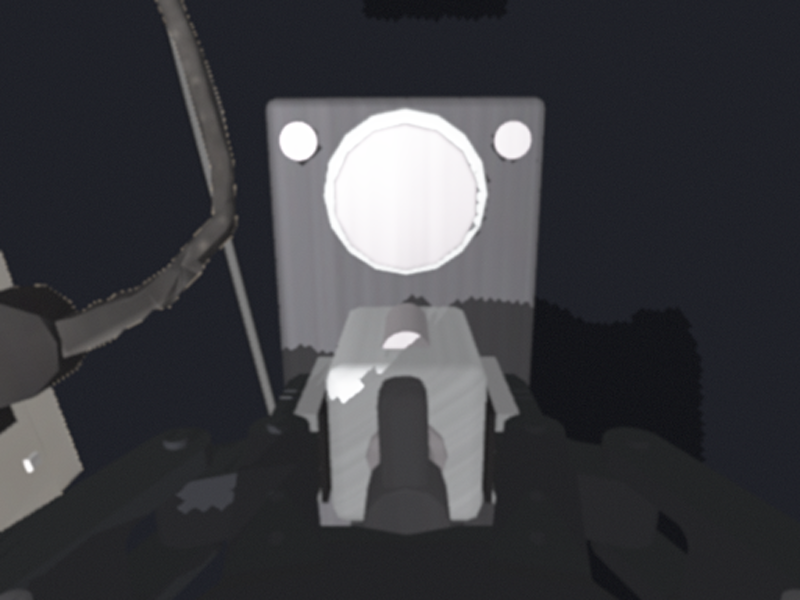

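The jack is held square and the valve bar is in line with it. The saddle is at (405,191). The lug is still out of view and the cable at left is clear. I'll lower it and move to just in front of the lug.

```bash

python3 -m inch '{"translation":[[0.9,-0.75,-0.5],[1.8,-1.5,-1.2],[2.7,-2.25,-1.6],[2.7,-2.25,-1.6],[2.7,-2.25,-1.6]],"delta_rot":[[0,0,0],[0,0,0],[0,0,0],[0,0,0],[0,0,0]],"claw":[10,10,10,10,10]}'
python3 - <<'E'
from h import *
c=snap('wrist','w5.png'); i=cv2.imread('pics/w5.png'); cv2.imwrite('pics/w5b.png',cv2.resize(i,(800,600),interpolation=cv2.INTER_CUBIC))
c=snap('top','t5.png')
E
```

```text
t: 6.97
ee_pos: [487.2, -353.2, 44.0]
tcp_rot: [[0.765, -0.644, -0.001], [-0.644, -0.765, 0.0], [-0.001, 0.001, -1.0]]
ft_force: [-0.7, 0.9, -7.0]
finger_gap: 35.1
finger_force: 71.2
```

View pics/w5b.png

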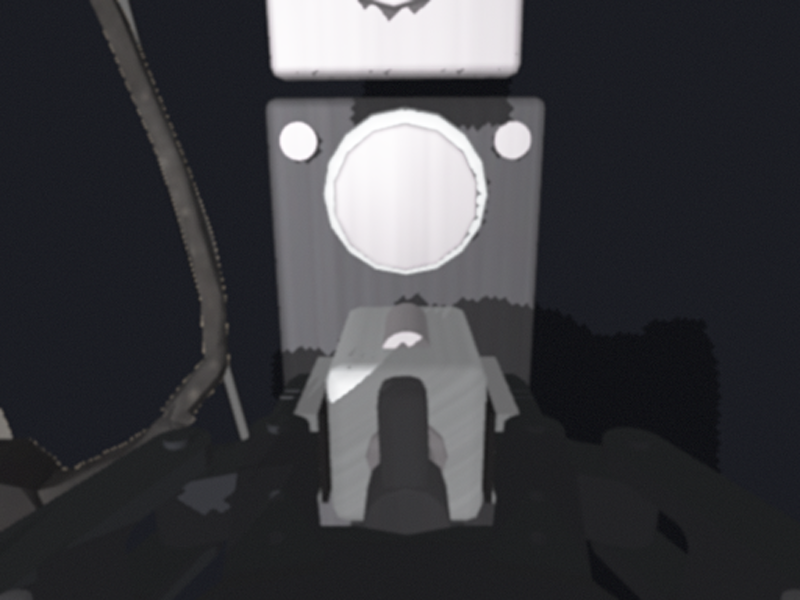

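The lug is in view: its front edge is at y≈78, from x=272 to 520, with the boss at (394,0). The saddle is at (405,191), and the lug's edges are parallel to the jack.

```bash
python3 - <<'E'
from h import *
c=load('w5'); g=lambda u,v,z:P(c,(u+.5)*.64-.5,(v+.5)*.64-.5,z)
X=cloud(c); print('lug z',np.median(X[15:40,185:320,2]),'boss',np.median(X[0:1,235:270,2]),'saddle z',np.median(X[100:150,235:285,2]))
zs=3+50
for z in(66,70,74):
  l,r=g(271,78,z),g(521,78,z); print(z,np.linalg.norm(l-r),np.round((l+r)/2,1),np.degrees(np.arctan2(*(r-l)[1::-1]))+90)
s=g(405,191,zs); s2=(g(332,191,zs)+g(478,191,zs))/2; print(s,s2,np.linalg.norm(g(332,191,zs)-g(478,191,zs)))
lz=np.median(X[15:40,185:320,2])
f=(g(271,78,lz)+g(521,78,lz))[:2]/2; xh=np.array([.765,-.644]); pad=f+22*xh
print('pad',pad,'move',pad-s[:2],'along',(pad-s[:2])@xh,'lat',(pad-s[:2])@[.644,.765])
# top view estimate of lug boss, from t0
t=load('t0');T=cloud(t); print('top lug z',np.median(T[142:148,319:328,2]))
E
```

```text
lug z 70.6078557199737 boss 74.40449666355501 saddle z 53.40696216891682
66 45.51766780567734 [ 548.4 -403.1   66. ] -40.126610010545306
70 43.76839244715566 [ 548.  -402.8   70. ] -40.12661001054545
74 42.01911708863388 [ 547.5 -402.5   74. ] -40.126610010545306
[ 531.09497473 -390.59665417   53.        ] [ 531.10334816 -390.60334853   53.        ] 31.38874061858024
pad [ 564.72817646 -416.93149384] move [ 33.63320173 -26.33483967] along 42.6890360721801 lat 1.51362957129906
top lug z 73.1938234740303
```

Saddle z is 53.4 (base about 3 mm up, 4.6 mm clearance under the pad). The move is (33.6,-26.3) mm, after which I'll lower it to the bench.

```bash

python3 -m inch '{"translation":[[0.9,-0.7,0],[1.8,-1.4,0],[2.7,-2.1,0],[3.4,-2.65,0],[3.4,-2.65,0]],"delta_rot":[[0,0,0],[0,0,0],[0,0,0],[0,0,0],[0,0,0]],"claw":[10,10,10,10,10]}'
python3 -m inch '{"translation":[[0,0,0],[0,0,-0.15],[0,0,-0.3],[0,0,-0.35],[0,0,-0.35]],"delta_rot":[[0,0,0],[0,0,0],[0,0,0],[0,0,0],[0,0,0]],"claw":[10,10,10,10,10]}'
```

```text
t: 7.48
ee_pos: [523.3, -380.5, 44.8]
tcp_rot: [[0.766, -0.643, 0.002], [-0.643, -0.766, -0.001], [0.002, -0.0, -1.0]]
ft_force: [0.6, -0.0, -6.7]
finger_gap: 35.6
finger_force: 71.2
t: 7.9
ee_pos: [521.2, -378.9, 41.0]
tcp_rot: [[0.766, -0.643, -0.001], [-0.643, -0.766, 0.001], [-0.002, 0.0, -1.0]]
ft_force: [-4.4, 2.3, 1.1]
finger_gap: 35.1
finger_force: 72.3
```

The jack rests on the bench, with the saddle estimated at (565.1,-416.3) against the pad at (564.7,-416.9). I'll release and retreat upwards.

```bash

python3 -m inch '{"translation":[[0,0,0],[0,0,0],[0,0,0],[0,0,0],[0,0,0]],"delta_rot":[[0,0,0],[0,0,0],[0,0,0],[0,0,0],[0,0,0]],"claw":[30,45,60,75,85]}' | grep -E 'ee|ft|gap|force'
python3 -m inch '{"translation":[[0,0,1.5],[0,0,4],[0,0,7],[0,0,10],[0,0,12]],"delta_rot":[[0,0,0],[0,0,0],[0,0,0],[0,0,0],[0,0,0]],"claw":[85,85,85,85,85]}'| grep -E 'ee|ft|gap|force'
python3 -m inch '{"translation":[[-2.8,2.35,0],[-5.6,4.7,0],[-8.5,7.05,0],[-8.5,7.05,0],[-8.5,7.05,0]],"delta_rot":[[0,0,0],[0,0,0],[0,0,0],[0,0,0],[0,0,0]],"claw":[60,30,0,0,0]}'
python3 - <<'E'
from h import *
c=snap('wrist','w6.png'); i=cv2.imread('pics/w6.png'); cv2.imwrite('pics/w6b.png',cv2.resize(i,(800,600),interpolation=cv2.INTER_CUBIC))
E
```

```text
ee_pos: [522.9, -380.0, 41.4]
ft_force: [-0.9, 0.1, 0.7]
finger_gap: 72.1
finger_force: 0.0
ee_pos: [523.2, -380.4, 164.1]
ft_force: [0.9, -0.3, -0.0]
finger_gap: 72.8
finger_force: 0.0
t: 9.15
ee_pos: [435.6, -307.9, 161.0]
tcp_rot: [[0.766, -0.643, -0.0], [-0.643, -0.766, 0.001], [-0.001, -0.0, -1.0]]
ft_force: [1.0, -0.8, 0.2]
finger_gap: 11.8
finger_force: 0.0
```

View pics/w6b.png

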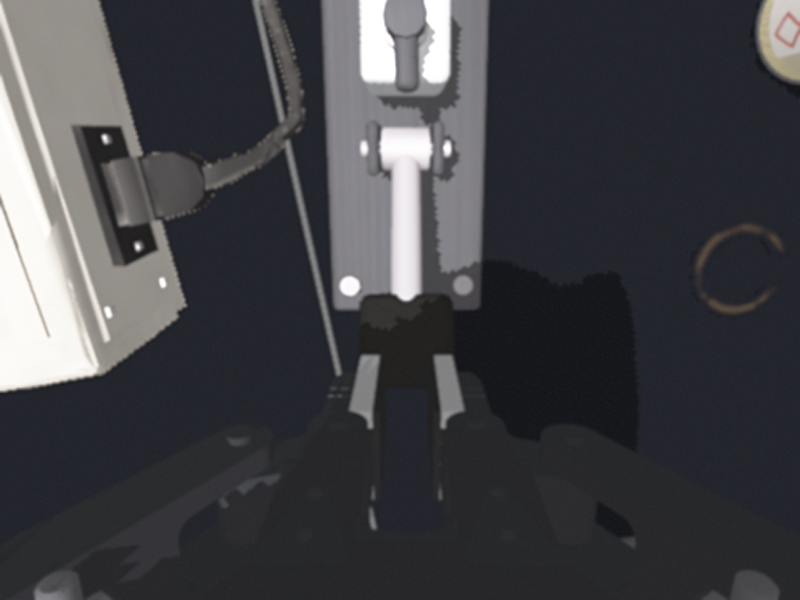

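The view shows the jack standing under the lug with its hub at (405,15), the plate's rear corners at (333,310) and (481,310), screws at (349,286) and (463,286), and the black pad at about x=407, y from 297. I'll compute the jack pose from the hub and screws.

```bash
python3 - <<'E'
from h import *
c=load('w6'); g=lambda u,v,z:P(c,(u+.5)*.64-.5,(v+.5)*.64-.5,z)[:2]
# screw at jack x: from w1 centre(-?) measured
hub=g(405,15,84); r=(g(333,310,8)+g(481,310,8))/2; sc=(g(349,286,9)+g(463,286,9))/2
l=(g(333,310,8)-g(481,310,8)); print('width',np.linalg.norm(l),'yaw',np.degrees(np.arctan2(l[1],l[0]))-90)
for a,b in((r,hub),): 
  x=(b-a); print('len',np.linalg.norm(x),'yaw',np.degrees(np.arctan2(x[1],x[0])));xh=x/np.linalg.norm(x)
print('saddle',hub+55*xh,r+185*xh); o=(hub-10*xh+r+120*xh)/2; print('org',o,'pad up',o-103*xh,'pad dn',o-118*xh)
print('pad front edge',g(407,297,92), 'obs',get_obs()['ee_pos'])
E
```

```text
width 80.33513766474613 yaw -39.997578502064364
len 129.12097780372454 yaw -39.673100098131705
saddle [ 563.45766582 -414.92653671] [ 564.13424864 -415.48771021]
org [ 513.76549841 -373.71069964] pad up [ 434.48646365 -307.95482805] pad dn [ 422.94097316 -298.37873025]
pad front edge [ 444.88560265 -316.75643032] obs [ 437.46830732 -309.05902232  161.47815533]
```

The saddle is within about 2 mm of the lift pad. I'll close the fingers and go down to just above the handle pad.

```bash

python3 -m inch '{"translation":[[-0.3,0.1,0],[-0.3,0.1,-1.5],[-0.3,0.1,-3],[-0.3,0.1,-4],[-0.3,0.1,-4]],"delta_rot":[[0,0,0],[0,0,0],[0,0,0],[0,0,0],[0,0,0]],"claw":[0,0,0,0,0]}' 30
python3 -m inch '{"translation":[[0,0,0],[0,0,0],[0,0,0]],"delta_rot":[[0,0,0],[0,0,0],[0,0,0]],"claw":[0,0,0]}'
```

```text
t: 9.62
ee_pos: [434.0, -308.0, 119.0]
tcp_rot: [[0.766, -0.643, -0.002], [-0.643, -0.766, 0.001], [-0.002, 0.001, -1.0]]
ft_force: [0.5, -1.1, 0.3]
finger_gap: -0.2
finger_force: 0.3
t: 9.87
ee_pos: [434.6, -308.4, 121.5]
tcp_rot: [[0.766, -0.643, 0.001], [-0.643, -0.766, -0.001], [0.001, -0.0, -1.0]]
ft_force: [0.6, 0.7, -0.1]
finger_gap: 0.3
finger_force: 0.0
```

```bash

python3 -m inch '{"translation":[[0,0,-0.6],[-0.3,0.25,-1.2],[-0.5,0.4,-1.8],[-0.7,0.6,-2.3],[-0.8,0.7,-2.7]],"delta_rot":[[0,0,0],[0,0,0],[0,0,0],[0,0,0],[0,0,0]],"claw":[0,0,0,0,0]}'
python3 -m inch '{"translation":[[-0.1,0.1,-0.5],[-0.2,0.2,-1],[-0.3,0.25,-1.5],[-0.35,0.3,-2],[-0.35,0.3,-2.2]],"delta_rot":[[0,0,0],[0,0,0],[0,0,0],[0,0,0],[0,0,0]],"claw":[0,0,0,0,0]}'
python3 -m inch '{"translation":[[0,0,0],[0,0,0],[0,0,0]],"delta_rot":[[0,0,0],[0,0,0],[0,0,0]],"claw":[0,0,0]}'
```

```text
t: 10.28
ee_pos: [426.8, -301.5, 93.7]
tcp_rot: [[0.766, -0.643, 0.002], [-0.643, -0.766, -0.002], [0.002, -0.0, -1.0]]
ft_force: [2.6, -4.0, 3.8]
finger_gap: 0.2
finger_force: 2.0
t: 10.7
ee_pos: [422.8, -298.0, 71.7]
tcp_rot: [[0.766, -0.643, 0.0], [-0.643, -0.766, -0.0], [0.0, -0.0, -1.0]]
ft_force: [-1.3, -0.8, 20.7]
finger_gap: 0.2
finger_force: 10.4
t: 10.95
ee_pos: [422.8, -298.1, 72.3]
tcp_rot: [[0.766, -0.643, 0.0], [-0.643, -0.766, 0.0], [0.0, -0.0, -1.0]]
ft_force: [0.4, -0.6, 12.0]
finger_gap: -0.1
finger_force: 6.3
```

The handle is at its stop: tip z is about 55 and the push is 12 N. I'll check that the lug has risen.

```bash

python3 -m inch '{"translation":[[0,0,-0.1],[0,0,-0.1],[0,0,-0.1]],"delta_rot":[[0,0,0],[0,0,0],[0,0,0]],"claw":[0,0,0]}'
python3 - <<'E'
from h import *
t=snap('top','t7.png'); T=cloud(t);T5=cloud(load('t5')); T0=cloud(load('t0'))
for n,A in(('t0',T0),('now',T)): 
  # lug patch (by world xy) & stirrer front/rear
  for nm,p in(('lug',(575,-426)),('front',(610,-456)),('rear',(700,-531))):
    m=np.hypot(A[...,0]-p[0],A[...,1]-p[1])<9; z=A[...,2][m]; z=z[(z>40)&(z<120)]; print(n,nm,round(np.median(z),1),len(z))
cv2.imwrite('pics/t7b.png',cv2.resize(cv2.imread('pics/t7.png')[90:240,230:430],(800,600),interpolation=cv2.INTER_CUBIC))
E
```

```text
t: 11.2
ee_pos: [422.8, -298.0, 71.8]
tcp_rot: [[0.766, -0.643, 0.0], [-0.643, -0.766, 0.0], [0.0, -0.0, -1.0]]
ft_force: [-1.6, 0.6, 19.0]
finger_gap: -0.3
finger_force: 9.4
t0 lug 71.4 24
t0 front 61.8 30
t0 rear 68.1 26
now lug 87.9 23
now front 72.7 21
now rear 68.4 24
```

View pics/t7b.png

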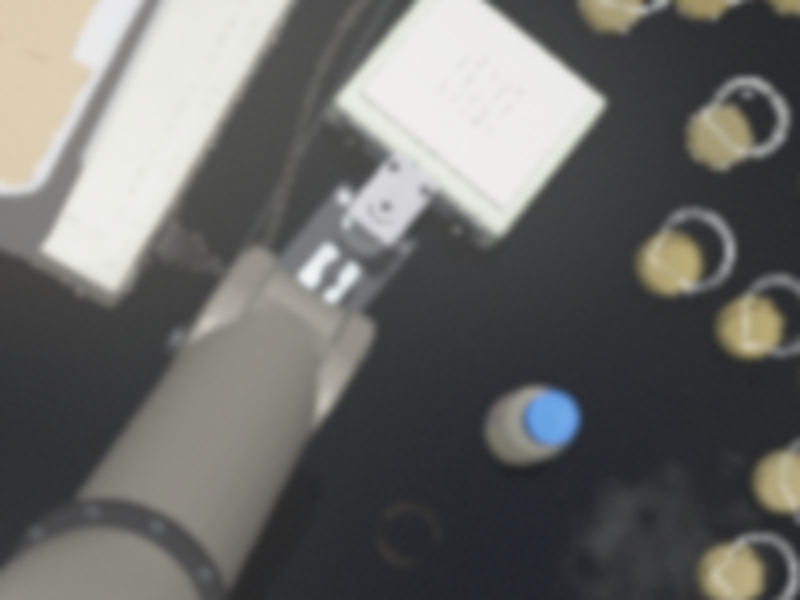

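The lug has risen about 15 mm and the rear hasn't moved. The jack is under the lug at (385,200) and in line with it, the bottle is at (530,425) undisturbed, and the robot is clear of the stirrer. The steady push is 19 N, so I'm handing in.

```bash
python3 -c "
from cell import *
print(job_done())"
```

```text
the job is handed in; nothing more can be done
None
```

I closed the jack's valve, set its saddle within about 2 mm of under the lift pad, and pressed the handle to its stop. The stirrer's front is up about 15 mm and the handle is still held down at about 19 N; I handed the job in, but no verdict came back.

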